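# Lift the lid off a pastry case

## Robot

A 7-joint arm with a two-finger parallel gripper is mounted at the origin on the work surface. World frame = base frame: x ahead of the robot, y to its left, z up, the work surface at z = 0. Lengths are in m, angles in degrees, forces in N, time in s.
With the tool pointing down it reaches from about 0.425 to 0.875 m from the base axis. Payload 4.7 kg.
Tool frame: the origin (TCP) lies midway between the tips of the shut fingers; the grasp point (between the pads) lies env.grip_point_offset behind it (env.grip_point_offset is the distance from the TCP to the grasp point, in m); z points along the fingers, y is the line along which they close (so a half turn about z gives the same grasp; the last joint's range is limited). The gripper opens to 87 mm and grips with 3 to 60 N. Pads are 19 mm wide; open, the fingers measure 117 mm over their backs; the gripper's body (75 mm by 190 mm) begins 51 mm behind the grasp point.
Start: joints at [-64.624, 18.392, -4.016, 83.108, 1.295, 78.541, -3.26], TCP at [0.27, 0.591, 0.223] pointing down, gripper open.
Joint ranges: [-163.93, 163.93], [-17.29, 119.83], [-79.2, 71.16], [3.27, 140.29], [-89.18, 269.18], [5.43, 117.66], [-154.24, 154.24]. Speed limits (degrees/s): [147.25, 147.25, 180, 180, 180, 180, 180].

## Interface

Orientations are given as [roll, pitch, yaw] about the fixed x, y, z axes, in that order (R = Rz(yaw) Ry(pitch) Rx(roll)).
In Python, from cell import env gives the robot as it stands.
- The arm moves only by the shell command python3 -m creep 'ROWS' [FORCE]. ROWS is a JSON object of lists of equal length, an entry for each row: "translation": the shift along the tool's x, y, z in units of 0.08 m (1.0 is 0.08 m), a list of three; "turn": the turn, a rotation vector about the tool's x, y, z in units of 180 degrees (1.0 is 180 degrees), a list of three; "grip": the opening, from 0 (shut) to 1 (fully open). In form: {"translation": [[x, y, z], ...], "turn": [[ax, ay, az], ...], "grip": [grip, ...]}. A call has 1 to 5 rows; each row shifts and turns the commanded pose from where the row before left it, along the tool's axes as they then stand; what a row does not reach is not made up. A row lasts 1/8 s, in which the tool goes at most 62.5 mm and 10.7 degrees, less where a joint would pass 70% of its speed; a pose out of reach is approached as far as the arm can. A call with a number of a shift or a turn outside -1 to 1 is refused whole. A call with a gripper value outside its range is refused whole. The fingers move at their own pace and stop on an object; FORCE is the grip in N (left out, the last holds). Time passes only in rows, so rows that do not move let the fingers close. It gives the time, the measured TCP pose, the force, the opening and the grip force at its end, in the units of the state.
- env.get_obs(): the state, without advancing time (a new reading comes with each control period).
- env.read_camera(name): name is "scene" or "top" or "wrist"; returns a dict with "frame" (420x560x3 uint8, red, green, blue), "z_map" (420x560 float32, m along the optical axis (not along the pixel's ray), 0 where there is no reading), "K" (3x3 intrinsics, pixels), "rvec" (rotation vector, rad) and "tvec" (3), from world to camera coordinates, as OpenCV has them. Camera axes: x right, y down, z forward; pixel columns grow to the right and rows downward; lengths in m; the calibration is good to about 2 mm. A picture is of the moment at which its call begins.
- env.sign_off(): hands the job in; it is judged then, once.
The state is a dict: "time_s": time; "qpos": joint angles; "joint_velocities": joint speeds; "effort": joint torques, N m; "tool_pos": TCP position; "tool_rot": TCP orientation; "force": force on the tool from outside, world axes, zero at the start; "wrist_torque": the same for the moment, N m; "grip_width": finger opening in m; "grasp_force": force on a finger pad.
Only numpy, scipy, OpenCV 4.12 (cv2) and the standard library are available. Lean on these libraries where they do the work, as an engineer would, in place of code of your own. Each camera call takes 0.05 s, during which the arm holds its last target. There are 200 camera calls.

## Task

Take the brass-handled lid off the pastry case so that the pastries under it can be served: swing it up to vertical on its hinge rod, lift it straight up off the rod, and stand it upright in the middle of the slot of the pale wooden lid stand, handle up, and let go. Leave the black-handled lid closed.

Things in the scene. Friction and masses are not known exactly. Their poses are not given: they have to be found in the camera images.
- lid_bar (a point): Middle of the brass handle bar of the lid to take off (dark wood frame, glass pane, 128 wide, 130 deep, 12 mm thick, 0.25-0.5 kg). Round bar, 12 mm thick, along the lid's y, 40 mm out from the lid's front edge and the case's front wall, level with the lid, 76 mm free between its arms; 86 mm above the counter when shut. It can turn between the fingers. Axes as lid_hinge.
- lid_hinge (a point): Mid hinge edge of the brass lid, on its swing axis, 188 mm from the bar along the lid's +x (y along hinge, z out of its top face). Two open forks, 20 mm thick, reach 10 mm past it and straddle the case's rod: shut, the rod holds them; with the lid vertical they face down and come off when lifted 20 mm. No spring or stay: let go, it falls. Starts shut.
- case_rod (a point): Middle of the steel hinge rod (8 mm thick, along y) at the back of the fixed pastry case, 86 mm above the counter. x points to the case's rear, z up. Case: glass box, dark wood edges, 126 deep, 272 wide, 80 mm high, back wall 22 mm in front of the rod. Two bays, a lid on each, centred 68 mm either side of this point in y; the brass lid may be on either.
- slot (a point): Middle of the floor of the slot in the fixed pale wooden lid stand, 12 mm above the counter. The slot runs along y (150 mm, open ends), is 34 mm wide in x between two boards, 80 mm deep, its flared mouth about 60 mm wide, top edges 109 mm above the counter; z up. The lid may stand either way round and may lean against a board.
- black_bar (a point): Middle of the handle bar of the other lid, on the case's other bay: same lid and sizes, but with a black handle and forks. It stays shut.
Not all that is in view belongs to the job. What is shaped like the part that bears slot but pink is not meant. Leave any green look-alike of the part that bears lid_bar alone.

How it is judged (in metres and radians):
On the way, in this order (a step that is already met when the one before it is completed fails the run):
1. the brass-handled lid is raised to vertical (within 12 degrees) with its forks still on the hinge rod (within 12 mm) (angle between lid_hinge's own z axis and vertical between 1.36 and 1.78 rad and x of lid_hinge in the frame of case_rod between -0.012 and 0.012 m and z of lid_hinge in the frame of case_rod between -0.012 and 0.012 m), for 0.1 s.
2. the lid is lifted upright (within 20 degrees) off the rod: its hinge edge at least 22 mm above the rod, still over it within 50 mm (angle between lid_hinge's own z axis and vertical between 1.22 and 1.92 rad and z of lid_hinge in the frame of case_rod above 0.022 m and x of lid_hinge in the frame of case_rod between -0.05 and 0.05 m), for 0.1 s.
At the end, for the whole second after the job is handed in: The brass-handled lid stands released in the stand's slot, handle up, within 20 degrees of vertical, hinge point at most 25 mm above the slot's floor, within 25 mm across and 35 mm along of its middle; the black-handled lid is shut, its bar within 15 mm of its start (x of lid_hinge in the frame of slot between -0.025 and 0.025 m and y of lid_hinge in the frame of slot between -0.035 and 0.035 m and z of lid_hinge in the frame of slot between -0.005 and 0.025 m and z of lid_bar in the frame of slot above 0.165 m and angle between lid_hinge's own z axis and vertical between 1.22 and 1.92 rad and distance of black_bar from where it was at the start of the episode below 0.015 m); the robot touches nothing.
It fails at once if the black-handled lid is opened or shifted (its bar moved more than 25 mm) (distance of black_bar from where it was at the start of the episode above 0.025 m).
It also fails if it takes over 58 s, if anything falls off the work surface, if the arm or the gripper's body presses on something with over 40 N, if the wrist force passes 120 N, or if a joint passes its speed limit or range.

## Working session

There is one attempt and no reset: what is moved stays moved. The work goes in short steps, Python scripts to look and compute and a shell command to move; the robot and the scene stay as the last step left them, time stands still between calls to the robot, and variables do not carry over. Pictures are saved under pics/ and viewed, at most 10 in all, crops included, and the job is handed in when it is done.

```bash
ls; mkdir -p pics
python3 - <<'E'
from cell import env
import cv2
print(env.grip_point_offset); o=env.get_obs(); print(o)
for n in ("scene","top"):
    c=env.read_camera(n); cv2.imwrite(f"pics/{n}0.png",c["frame"][:,:,::-1]); print(n,c["K"],c["rvec"],c["tvec"])
E
```

```text
pics
0.0187
{'time_s': 0.0, 'qpos': array([-64.62435675,  18.4398016 ,  -4.01706268,  83.17509544,
         1.29556266,  78.53905036,  -3.26020478]), 'joint_velocities': array([-0.09660384,  0.04870597, -0.00822846,  0.08748737,  0.0630403 ,
        0.01794707,  0.03127367]), 'effort': array([-5.30077068e-04, -4.91278625e+01, -4.04010219e-01, -3.12536681e+01,
       -6.37335679e-02,  4.35391255e-02,  1.71747201e-04]), 'tool_pos': array([0.27005722, 0.59064383, 0.2214516 ]), 'tool_rot': array([-1.79891332e+02,  5.73060521e-03,  1.55435477e+02]), 'force': array([ 0.32653943,  0.13339294, -0.96440735]), 'wrist_torque': array([ 0.05280054, -0.03107489, -0.02335301]), 'grasp_force': 0.0, 'grip_width': 0.08697005552588447}
scene [[404.64254221   0.         279.01377262]
 [  0.         404.64254221 204.94224363]
 [  0.           0.           1.        ]] [ 1.21924225  2.43200311 -0.82603282] [ 0.35022681 -0.20725572  1.25612051]
top [[482.23031092   0.         279.13993764]
 [  0.         482.23031092 212.11927669]
 [  0.           0.           1.        ]] [ 2.17499305 -2.13652968  0.12568853] [-0.06221304  0.49390808  1.0833873 ]
```

View pics/top0.png

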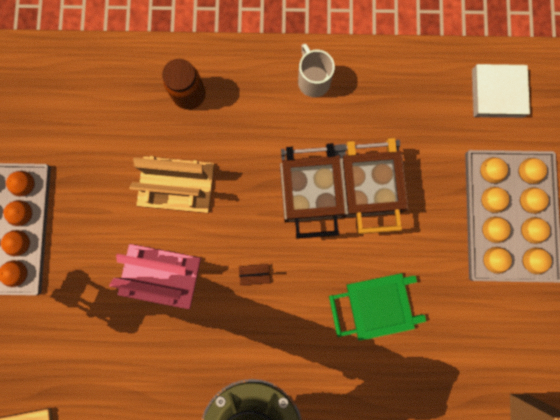

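View pics/scene0.png

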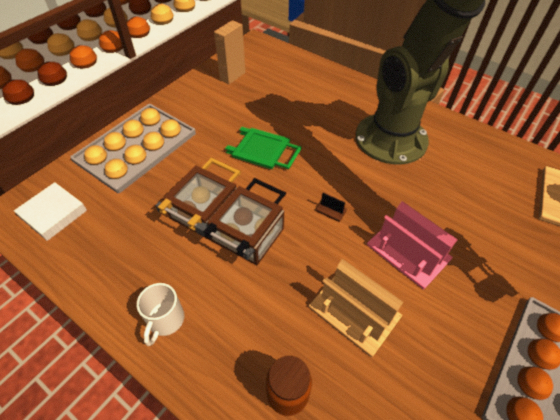

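The top view shows the case at about (343,185), with the brass bar at (380,225), the black bar at (317,234) and hinges at the top (rod around y=150). The pale stand is at (173,183) and the pink one at (157,275). Green lies loose at (380,305). Next I measure with depth and ray/plane.

```bash
cat > h.py <<'E'
import numpy as np, cv2
from cell import env
def cam(n):
    c=env.read_camera(n); R=cv2.Rodrigues(np.array(c["rvec"],float))[0]; c["R"]=R; t=np.array(c["tvec"]).ravel()
    c["C"]=-R.T@t; v,u=np.mgrid[:420,:560]; K=c["K"]
    ray=np.stack([(u-K[0,2])/K[0,0],(v-K[1,2])/K[1,1],np.ones(u.shape)],-1)
    c["ray"]=ray@R; c["P"]=c["C"]+c["ray"]*c["z_map"][...,None]; c["hsv"]=cv2.cvtColor(c["frame"],cv2.COLOR_RGB2HSV)
    return c
def onplane(c,u,v,z):
    K=c["K"]; r=np.array([(u-K[0,2])/K[0,0],(v-K[1,2])/K[1,1],1])@c["R"]; return c["C"]+r*(z-c["C"][2])/r[2]
E
python3 - <<'E'
from h import *
c=cam("top"); P=c["P"]; print("cam",c["C"])
for p in [(250,410),(379,225),(317,234),(172,178),(400,145),(290,152)]: print(p,onplane(c,*p,0.086).round(3),P[p[1],p[0]].round(3),c["frame"][p[1],p[0]])
z=P[...,2]; box=np.zeros(z.shape,bool)
def rect(name,m):
    m=m.astype(np.uint8); n,l,s,_=cv2.connectedComponentsWithStats(m)
    for i in range(1,n):
        if s[i,4]>40:
            q=P[l==i]; r=cv2.minAreaRect(q[:,:2].astype(np.float32)*1000); print(name,s[i],"med",np.median(q,0).round(4),"rect",[np.round(x,1) for x in r])
H=c["hsv"].astype(int)
case=box.copy(); case[125:245,270:420]=1
brass=case&(H[...,0]>10)&(H[...,0]<28)&(H[...,1]>150)&(H[...,2]>120)&(z>0.06)&(z<.11); rect("brass",brass)
black=case&(H[...,2]<60)&(z>0.075)&(z<.1); black[:218]=0; rect("black",black)
st=box.copy(); st[145:225,120:225]=1
rect("standtop",st&(z>0.10)&(z<.118)); rect("standfoot",st&(z>0.006)&(z<.02))
rect("lidtop",case&(z>0.088)&(z<.097))
vis=np.zeros(z.shape+(3,),np.uint8)
E
```

```text
cam [ 0.35948808 -0.06076698  1.13517373]
(250, 410) [ 0.071 -0.     0.086] [0.065 0.001 0.063] [23 22 13]
(379, 225) [ 0.464 -0.272  0.086] [ 0.472 -0.289  0.004] [108  58  23]
(317, 234) [ 0.442 -0.137  0.086] [ 0.441 -0.137  0.094] [19 15 20]
(172, 178) [0.56  0.185 0.086] [0.574 0.202 0.012] [238 195 102]
(400, 145) [ 0.643 -0.32   0.086] [ 0.641 -0.318  0.095] [143  84  47]
(290, 152) [ 0.623 -0.075  0.086] [ 0.62  -0.075  0.097] [28 22 20]
brass [384 139  13  14 129] med [ 0.6397 -0.2979  0.0966] rect [array([ 639.6, -298.4]), array([30.3, 28.6]), np.float64(3.3)]
brass [347 142  11  14 119] med [ 0.6312 -0.2096  0.0966] rect [array([ 631.2, -213.1]), array([30.9, 22.4]), np.float64(3.9)]
brass [356 208  46  26 390] med [ 0.4574 -0.2713  0.0913] rect [array([ 472.5, -270.7]), array([49.5, 93.9]), np.float64(5.7)]
black [294 218  45  20 241] med [ 0.443  -0.1368  0.092 ] rect [array([ 457.1, -134.5]), array([42.7, 93.7]), np.float64(3.2)]
standtop [134 158  69  13 400] med [0.5881 0.1924 0.1056] rect [array([587.4, 191. ]), array([150.4,  15.5]), np.float64(85.9)]
standtop [130 184  70  12 364] med [0.5304 0.195  0.1057] rect [array([532.8, 195.4]), array([149.2,  17.2]), np.float64(85.4)]
standfoot [156 158  38   5  77] med [0.6171 0.1969 0.0127] rect [array([617.2, 197.5]), array([87.1,  5.6]), np.float64(85.2)]
standfoot [ 137  162   77   51 1784] med [0.5359 0.1831 0.0129] rect [array([559.3, 193.5]), array([170.8, 120.3]), np.float64(85.5)]
lidtop [ 281  139  127  100 6892] med [ 0.5488 -0.1944  0.0916] rect [array([ 542.8, -196.4]), array([204. , 264.9]), np.float64(5.6)]
```

```bash
cat >> h.py <<'E'
from scipy.spatial.transform import Rotation as Ro
def delta(xyz,yaw,roll=180.,pitch=0.):
    "units of the move from the measured pose to the goal TCP pose"
    o=env.get_obs(); R0=Ro.from_euler("xyz",o["tool_rot"],degrees=True); R1=Ro.from_euler("xyz",[roll,pitch,yaw],degrees=True)
    d=np.array(xyz)-o["tool_pos"]
    print("shift, axes now",(R0.inv().apply(d)/.08).round(3),"axes after",(R1.inv().apply(d)/.08).round(3),"turn",((R0.inv()*R1).as_rotvec()/np.pi).round(4))
E
python3 - <<'E'
from h import *
a=np.radians(5.6); A=np.array([[np.cos(a),np.sin(a)],[-np.sin(a),np.cos(a)]])
c=cam("top"); H=c["hsv"].astype(int); z=c["P"][...,2]
# brass & black by ray onto plane z=.090 (upper face of bar/forks)
G=c["C"]+c["ray"]*((.088-c["C"][2])/c["ray"][...,2])[...,None]
q=c["P"][...,:2]@A.T; g=G[...,:2]@A.T
m=(H[...,0]>10)&(H[...,0]<28)&(H[...,1]>150)&(H[...,2]>120)&(z>.06)&(z<.11)
f=m.copy(); f[:200]=0; f[:,:350]=0; f[240:]=0; f[:,410:]=0
s=g[f]; x=s[:,0]; print("brass x range",np.percentile(x,[0,2,10,30,50,90,100]).round(4),"y",np.percentile(s[:,1],[0,2,50,98,100]).round(4))
b=f&(g[...,0]<x.min()+.014); p=g[b]; print("bar",p.mean(0), "depth z",np.median(z[b]), "slope",np.polyfit(p[:,1],p[:,0],1))
k=(H[...,2]<60)&(z>.075)&(z<.1); k[:218]=0; k[:,:280]=0; k[242:]=0; k[:,345:]=0
s=g[k]; print("black x",np.percentile(s[:,0],[0,2,10,50]).round(4),"y",np.percentile(s[:,1],[2,98]).round(4))
for (u0,v0,u1,v1) in [(384,139,397,153),(347,142,358,156)]:
    f=np.zeros_like(m); f[v0:v1,u0:u1]=m[v0:v1,u0:u1]; G2=c["C"]+c["ray"]*((.096-c["C"][2])/c["ray"][...,2])[...,None]
    s=(G2[...,:2]@A.T)[f]; print("fork x",np.percentile(s[:,0],[1,50,99]).round(4),"y",np.percentile(s[:,1],[1,50,99]).round(4))
s=q[:245,270:420][(z[:245,270:420]>.088)&(z[:245,270:420]<.0945)]; 
l=s[(s[:,0]>.46)]; print("all lids y",np.percentile(l[:,1],[.5,99.5]).round(4),"x",np.percentile(l[:,0],[.5,99]).round(4))
# scene view check
c=cam("scene"); H=c["hsv"].astype(int); m=(H[...,0]>10)&(H[...,0]<28)&(H[...,1]>150)&(H[...,2]>120); m[:150]=0;m[190:]=0;m[:,:195]=0;m[:,248:]=0
G=c["C"]+c["ray"]*((.088-c["C"][2])/c["ray"][...,2])[...,None]; g=G[...,:2]@A.T; z=c["P"][...,2]
m&=(z>.07)&(z<.1); s=g[m]; print("scene brass",len(s),np.percentile(s[:,0],[1,10,50]).round(4),"y",np.percentile(s[:,1],[2,50,98]).round(4), np.percentile(c["P"][m][:,2],[5,50,95]).round(3))
delta([.55,.15,.22],95.6)
E
```

```text
brass x range [0.419  0.4198 0.4214 0.4255 0.4297 0.4667 0.4936] y [-0.3632 -0.3623 -0.3151 -0.2693 -0.2682]
bar [ 0.42524236 -0.31516192] depth z 0.09182621203390728 slope [-0.00126592  0.42484339]
black x [0.4196 0.4205 0.4222 0.4273] y [-0.2234 -0.1344]
fork x [0.592  0.6063 0.6221] y [-0.3692 -0.3593 -0.3436]
fork x [0.5926 0.6068 0.6225] y [-0.2798 -0.2703 -0.2606]
all lids y [-0.3791 -0.1173] x [0.4644 0.8259]
scene brass 326 [0.42   0.4229 0.4372] y [-0.3735 -0.3151 -0.2413] [0.086 0.092 0.095]
shift, axes now [-5.473 -3.559  0.029] axes after [-5.827  2.943  0.026] turn [-2.000e-04  2.000e-04  3.324e-01]
```

```bash
python3 -m creep '{"translation":[[0,0,0],[0,0,0],[0,0,0],[0,0,0],[0,0,0]],"turn":[[0,0,0.0554],[0,0,0.0554],[0,0,0.0554],[0,0,0.0554],[0,0,0.0554]],"grip":[0.4,0.4,0.4,0.4,0.4]}' 30
python3 -m creep '{"translation":[[0,0,0],[-0.58,0.29,0],[-0.58,0.29,0],[-0.58,0.29,0],[-0.58,0.29,0]],"turn":[[0,0,0.0554],[0,0,0],[0,0,0],[0,0,0],[0,0,0]],"grip":[0.4,0.4,0.4,0.4,0.4]}'
python3 -m creep '{"translation":[[-0.58,0.29,0],[-0.58,0.29,0],[-0.58,0.29,0],[-0.58,0.29,0],[-0.58,0.29,0]],"turn":[[0,0,0],[0,0,0],[0,0,0],[0,0,0],[0,0,0]],"grip":[0.4,0.4,0.4,0.4,0.4]}'
python3 -c "
from h import *
delta([.4537,-.272,.2],95.6)"
```

```text
time_s: 0.88
tool_pos: [0.2702, 0.5911, 0.2224]
tool_rot: [-180.0, 0.0, 105.2]
force: [0.5, -1.0, -0.1]
grip_width: 0.045
grasp_force: 0.0
time_s: 1.5
tool_pos: [0.3815, 0.414, 0.2226]
tool_rot: [180.0, -0.0, 95.6]
force: [-0.5, 0.0, 0.2]
grip_width: 0.0352
grasp_force: 0.0
time_s: 2.12
tool_pos: [0.5195, 0.1945, 0.2227]
tool_rot: [180.0, -0.0, 95.6]
force: [1.0, -0.1, 0.1]
grip_width: 0.035
grasp_force: 0.0
shift, axes now [-5.723 -1.389  0.281] axes after [-5.723 -1.388  0.284] turn [ 0.0002 -0.0001  0.0001]
```

```bash
python3 -m creep '{"translation":[[-0.57,-0.14,0],[-0.57,-0.14,0],[-0.57,-0.14,0],[-0.57,-0.14,0],[-0.57,-0.14,0]],"turn":[[0,0,0],[0,0,0],[0,0,0],[0,0,0],[0,0,0]],"grip":[0.36,0.36,0.36,0.36,0.36]}'
python3 -m creep '{"translation":[[-0.57,-0.14,0.05],[-0.57,-0.14,0.06],[-0.57,-0.14,0.06],[-0.57,-0.14,0.06],[-0.57,-0.14,0.06]],"turn":[[0,0,0],[0,0,0],[0,0,0],[0,0,0],[0,0,0]],"grip":[0.36,0.36,0.36,0.36,0.36]}'
python3 - <<'E'
from h import *
delta([.4537,-.272,.0673],95.6)
c=cam("wrist"); cv2.imwrite("pics/w1.png",c["frame"][:,:,::-1]); print(c["C"])
E
```

```text
time_s: 2.75
tool_pos: [0.4849, -0.0379, 0.2227]
tool_rot: [180.0, -0.0, 95.6]
force: [1.4, 0.9, -1.0]
grip_width: 0.0313
grasp_force: 0.0
time_s: 3.38
tool_pos: [0.4516, -0.2701, 0.1994]
tool_rot: [179.9, -0.0, 95.6]
force: [0.4, -0.9, 0.2]
grip_width: 0.0312
grasp_force: 0.0
shift, axes now [-0.027  0.021  1.652] axes after [-0.026  0.023  1.652] turn [ 0.0004 -0.0001  0.0001]
[ 0.44381518 -0.19211871  0.36163676]
```

View pics/w1.png

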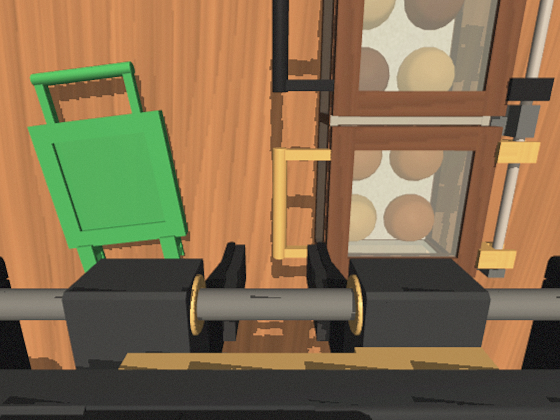

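The wrist view shows the brass bar at columns 274–286, rows 150–258, lying between the finger columns. I check its position by casting a ray.

Run:
```python
from h import *
a=np.radians(5.6); A=np.array([[np.cos(a),np.sin(a)],[-np.sin(a),np.cos(a)]])
c=cam("wrist"); H=c["hsv"].astype(int); G=c["C"]+c["ray"]*((.088-c["C"][2])/c["ray"][...,2])[...,None]; g=G[...,:2]@A.T
m=(H[...,0]>10)&(H[...,0]<28)&(H[...,1]>130)&(H[...,2]>120); m[:145]=0;m[262:]=0;m[:,:270]=0;m[:,332:]=0
m&=(c["P"][...,2]>.07)
mm=m.copy(); mm[:,290:]=0; mm[:165]=0; mm[240:]=0
s=g[mm]; print("bar x",np.percentile(s[:,0],[1,50,99]).round(4), s[:,0].mean().round(4)); print("slope",np.polyfit(s[:,1],s[:,0],1)[0])
s=g[m]; print("y",np.percentile(s[:,1],[0.5,99.5]).round(4))
o=env.get_obs(); print("tcp case frame",A@o["tool_pos"][:2],o["tool_pos"])
```

```text
bar x [0.4206 0.4257 0.4307] 0.4257
slope 0.00047753577823880626
y [-0.3641 -0.2753]
tcp case frame [ 0.42028092 -0.31726453] [ 0.44923468 -0.27473812  0.19932484]
```

```bash
python3 -m creep '{"translation":[[0.02,0.065,0.3],[0,0,0.4],[0,0,0.4],[0,0,0.4],[0,0,0.15]],"turn":[[0,0,0],[0,0,0],[0,0,0],[0,0,0],[0,0,0]],"grip":[0.36,0.36,0.36,0.36,0.36]}'
python3 -m creep '{"translation":[[0,0,0],[0,0,0],[0,0,0],[0,0,0],[0,0,0]],"turn":[[0,0,0],[0,0,0],[0,0,0],[0,0,0],[0,0,0]],"grip":[0.36,0,0,0,0]}' 30
python3 -c "
from h import *
print(env.get_obs()); a=np.radians(5.6); A=np.array([[np.cos(a),np.sin(a)],[-np.sin(a),np.cos(a)]]); print(A@env.get_obs()['tool_pos'][:2])"
```

```text
time_s: 4.1
tool_pos: [0.4559, -0.2655, 0.0657]
tool_rot: [-179.8, -0.1, 95.6]
force: [1.0, 0.6, -0.2]
grip_width: 0.0318
grasp_force: 0.0
time_s: 4.72
tool_pos: [0.4564, -0.2671, 0.068]
tool_rot: [-180.0, -0.0, 95.6]
force: [-4.8, 1.3, 6.3]
grip_width: 0.0108
grasp_force: 30.0
{'time_s': 4.725, 'qpos': array([-13.87413328,  14.63238505,  46.5508875 , 111.82965942,
       -12.40940922,  58.63141608,  43.84813907]), 'joint_velocities': array([-0.03137216,  0.07163899,  0.12484049,  0.03128703,  0.03394353,
        0.0059365 ,  0.04711093]), 'effort': array([-8.48443564e-01, -2.85679954e+01,  4.34292823e+00, -2.62470853e+01,
       -6.60322364e-01, -1.11497417e+00, -1.27954406e-02]), 'tool_pos': array([ 0.45640459, -0.26706403,  0.06802952]), 'tool_rot': array([-1.79975935e+02, -2.49366361e-02,  9.55747510e+01]), 'force': array([-4.78548191,  1.34691513,  6.31944145]), 'wrist_torque': array([ 0.05288306,  0.91260075, -0.00204433]), 'grasp_force': 29.999696910381317, 'grip_width': 0.010832529774660168}
[ 0.42816548 -0.31032672]
```

```bash
python3 -m creep '{"translation":[[0,0.02,-0.307],[0,0.06,-0.302],[0,0.099,-0.291],[0,0.136,-0.276],[0,0.171,-0.256]],"turn":[[0,0,0],[0,0,0],[0,0,0],[0,0,0],[0,0,0]],"grip":[0,0,0,0,0]}' 30
python3 -m creep '{"translation":[[0,0,0]],"turn":[[0,0,0]],"grip":[0]}'
python3 - <<'E'
from h import *
o=env.get_obs(); print(o["qpos"].round(1),o["force"],o["wrist_torque"])
c=cam("scene"); cv2.imwrite("pics/s2.png",cv2.resize(c["frame"][90:300,60:340,::-1],None,fx=2,fy=2))
E
```

```text
time_s: 5.35
tool_pos: [0.4924, -0.2629, 0.1819]
tool_rot: [-179.6, -0.2, 95.5]
force: [-6.4, 0.3, 2.2]
grip_width: 0.0111
grasp_force: 30.0
time_s: 5.48
tool_pos: [0.4933, -0.2631, 0.183]
tool_rot: [-179.7, -0.1, 95.6]
force: [-9.1, 1.0, 3.6]
grip_width: 0.0109
grasp_force: 30.0
[-16.7  11.1  47.5 100.6  -8.5  72.3  38.5] [-9.14573154  1.02298151  3.5647653 ] [ 0.26846325  2.21642226 -0.01938167]
```

View pics/s2.png

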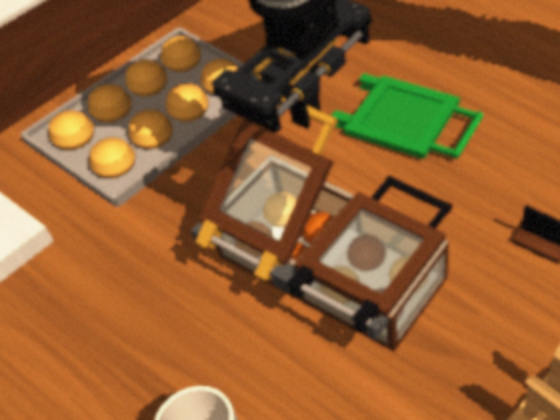

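Lid is about 37° open, with its forks still on the rod and the black lid closed. I continue the arc.

```bash
python3 -m creep '{"translation":[[0,0.175,-0.231],[0,0.231,-0.203],[0,0.256,-0.171],[0,0.276,-0.136],[0,0.291,-0.099]],"turn":[[0,0,0],[0,0,0],[0,0,0],[0,0,0],[0,0,0]],"grip":[0,0,0,0,0]}'
python3 -m creep '{"translation":[[0,0.302,-0.05],[0,0.307,-0.01],[0,0,0],[0,0,0]],"turn":[[0,0,0],[0,0,0],[0,0,0],[0,0,0]],"grip":[0,0,0,0]}'
python3 - <<'E'
from h import *
o=env.get_obs(); print(o["qpos"].round(1),o["force"],o["wrist_torque"],o["grip_width"]);a=np.radians(5.6); A=np.array([[np.cos(a),np.sin(a)],[-np.sin(a),np.cos(a)]]);print(A@o["tool_pos"][:2],o["tool_pos"])
c=cam("scene"); cv2.imwrite("pics/s3.png",cv2.resize(c["frame"][60:290,80:360,::-1],None,fx=2,fy=2))
E
```

```text
time_s: 6.15
tool_pos: [0.5935, -0.2535, 0.2506]
tool_rot: [-180.0, -0.0, 95.6]
force: [-2.9, -0.7, 4.4]
grip_width: 0.011
grasp_force: 30.0
time_s: 6.65
tool_pos: [0.6428, -0.2488, 0.2551]
tool_rot: [179.9, 0.1, 95.6]
force: [-0.6, -0.7, 6.1]
grip_width: 0.0109
grasp_force: 30.0
[-11.5  27.   44.5  75.5 -18.7  84.7  37.1] [-0.59588803 -0.68114755  6.12003671] [-0.10848237  0.04007529  0.04443411] 0.01093617807358123
[ 0.61545213 -0.31037647] [ 0.64280226 -0.24883757  0.25510787]
```

View pics/s3.png

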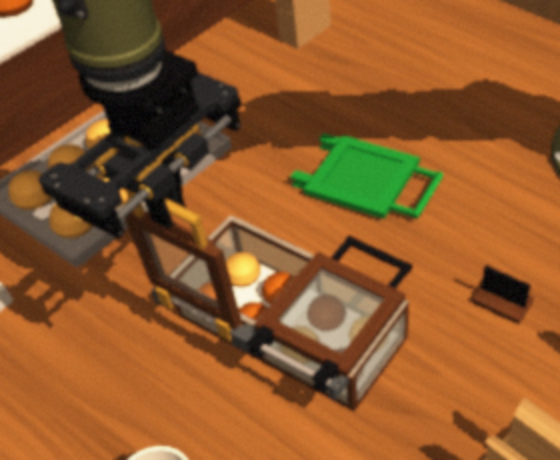

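Vertical on the rod. Next is the straight lift.

```bash
python3 -m creep '{"translation":[[0,0,-0.15],[0,0,-0.2],[0,0,-0.2],[0,0,-0.2],[0,0,0]],"turn":[[0,0,0],[0,0,0],[0,0,0],[0,0,0],[0,0,0]],"grip":[0,0,0,0,0]}'
python3 -m creep '{"translation":[[0,0,0],[0,0,0]],"turn":[[0,0,0],[0,0,0]],"grip":[0,0]}'
python3 - <<'E'
from h import *
o=env.get_obs(); print(o["qpos"].round(1),o["force"],o["wrist_torque"],o["grip_width"])
delta([.5605,.198,o["tool_pos"][2]],85.4)
c=cam("scene"); cv2.imwrite("pics/s4.png",cv2.resize(c["frame"][40:270,80:360,::-1],None,fx=2,fy=2))
E
```

```text
time_s: 7.32
tool_pos: [0.6425, -0.2492, 0.316]
tool_rot: [179.8, 0.1, 95.6]
force: [-0.1, 0.5, -3.1]
grip_width: 0.0112
grasp_force: 30.0
time_s: 7.58
tool_pos: [0.6417, -0.2483, 0.313]
tool_rot: [-179.9, -0.0, 95.6]
force: [0.2, 0.3, -2.9]
grip_width: 0.011
grasp_force: 30.0
[-10.7  26.4  45.   69.6 -18.3  91.2  36.4] [ 0.21758187  0.30305922 -2.89151584] [-0.08813259 -0.01380471  0.01525289] 0.010996921770963716
shift, axes now [ 5.651e+00 -4.650e-01  5.000e-03] axes after [ 5.48  -1.459 -0.   ] turn [-0.0004 -0.0002  0.0567]
```

View pics/s4.png

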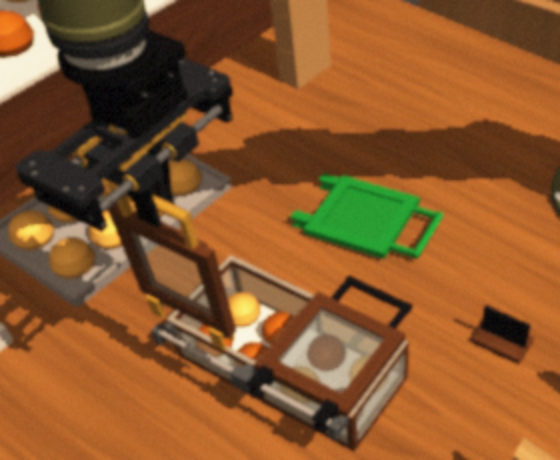

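```bash
python3 -m creep '{"translation":[[0.1,-0.01,0],[0.2,-0.02,0],[0.3,-0.025,0],[0.38,-0.03,0],[0.38,-0.03,0]],"turn":[[0,0,0],[0,0,0],[0,0,0],[0,0,0],[0,0,0]],"grip":[0,0,0,0,0]}'
python3 -m creep '{"translation":[[0.38,-0.03,0],[0.38,-0.03,0],[0.38,-0.03,0],[0.38,-0.03,0],[0.38,-0.03,0]],"turn":[[0,0,0],[0,0,0],[0,0,0],[0,0,0],[0,0,0]],"grip":[0,0,0,0,0]}'
python3 -m creep '{"translation":[[0.38,-0.03,0],[0.38,-0.03,0],[0.38,-0.03,0],[0.38,-0.03,0],[0.38,-0.03,0]],"turn":[[0,0,0],[0,0,0],[0,0,0],[0,0,0],[0,0,0]],"grip":[0,0,0,0,0]}'
python3 -m creep '{"translation":[[0.25,-0.02,0],[0.15,-0.02,0],[0.09,-0.02,0],[0,0,0],[0,0,0]],"turn":[[0,0,0],[0,0,0],[0,0,0.0284],[0,0,0.0283],[0,0,0]],"grip":[0,0,0,0,0]}'
python3 -m creep '{"translation":[[0,0,0],[0,0,0]],"turn":[[0,0,0],[0,0,0]],"grip":[0,0]}'
python3 - <<'E'
from h import *
o=env.get_obs(); print(o["qpos"].round(1))
delta([.5605,.198,o["tool_pos"][2]],85.4)
c=cam("scene"); cv2.imwrite("pics/s5.png",cv2.resize(c["frame"][90:350,240:520,::-1],None,fx=2,fy=2))
c=cam("wrist"); cv2.imwrite("pics/w5.png",c["frame"][:,:,::-1])
E
```

```text
time_s: 8.25
tool_pos: [0.6218, -0.1387, 0.314]
tool_rot: [180.0, -0.1, 95.7]
force: [0.5, -0.7, -2.9]
grip_width: 0.0108
grasp_force: 30.0
time_s: 8.88
tool_pos: [0.5945, 0.0113, 0.3141]
tool_rot: [180.0, -0.1, 95.7]
force: [0.4, 0.0, -3.7]
grip_width: 0.0106
grasp_force: 30.0
time_s: 9.5
tool_pos: [0.5675, 0.1611, 0.3141]
tool_rot: [180.0, -0.1, 95.7]
force: [0.3, -0.1, -2.7]
grip_width: 0.0112
grasp_force: 30.0
time_s: 10.12
tool_pos: [0.5602, 0.1967, 0.314]
tool_rot: [180.0, 0.0, 85.4]
force: [0.0, -0.6, -2.9]
grip_width: 0.0113
grasp_force: 30.0
time_s: 10.38
tool_pos: [0.5601, 0.1972, 0.314]
tool_rot: [180.0, -0.0, 85.4]
force: [-0.1, 0.0, -2.5]
grip_width: 0.0109
grasp_force: 30.0
[-52.   10.8  35.4  84.2  -6.2  86.9 -21.4]
shift, axes now [0.011 0.004 0.   ] axes after [0.011 0.004 0.   ] turn [ 0. -0.  0.]
```

View pics/s5.png

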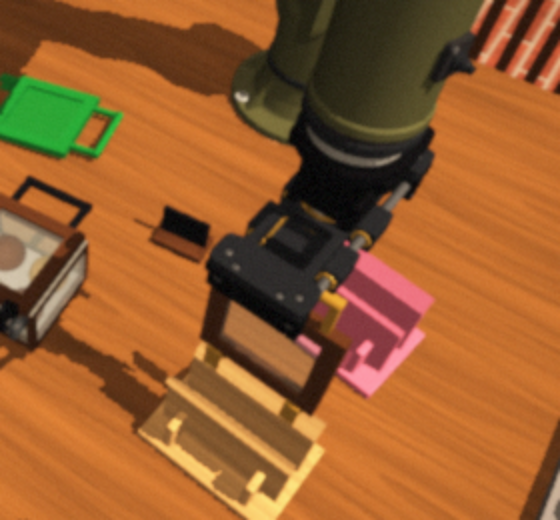

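The lid hangs aligned above the slot, with its forks at (207,355) and (290,412) in the crop. I check tilt and offset from the point cloud.

Run:
```python
from h import *
a=np.radians(-4.6); A=np.array([[np.cos(a),np.sin(a)],[-np.sin(a),np.cos(a)]])
c=cam("scene"); P=c["P"]; q=(P[...,:2]-[.560,.193])@A.T; z=P[...,2]
m=(abs(q[...,0])<.05)&(abs(q[...,1])<.1)&(z>.12)&(z<.285)&(c["z_map"]>0)
X=q[m][:,0];Z=z[m];Y=q[m][:,1]
print(m.sum(),"y",np.percentile(Y,[1,50,99]).round(4))
for lo,hi in [(.12,.15),(.15,.18),(.18,.21),(.21,.24),(.24,.28)]:
    k=(Z>lo)&(Z<hi); print(lo,k.sum(),np.percentile(X[k],[5,50,95]).round(4),np.percentile(Y[k],[2,98]).round(4))
m=(abs(q[...,0])<.06)&(abs(q[...,1])<.1)&(z>.1)&(z<.118)&(c["z_map"]>0); print("tops",np.histogram(q[m][:,0],bins=12,range=(-.06,.06)), np.percentile(q[m][:,1],[2,98]))
```

```text
2235 y [-0.0646  0.0092  0.0615]
0.12 69 [-0.0061  0.0061  0.0076] [-0.0538  0.0506]
0.15 441 [0.0002 0.0032 0.0072] [-0.0624  0.0598]
0.18 606 [-0.0013  0.0002  0.0043] [-0.0631  0.061 ]
0.21 618 [-0.0006  0.0008  0.0049] [-0.0631  0.0602]
0.24 452 [0.0001 0.002  0.0061] [-0.063   0.0614]
tops (array([  0,   0,   6, 256,  26,   0,   0,   0,  79, 271,   0,   0]), array([-0.06, -0.05, -0.04, -0.03, -0.02, -0.01,  0.  ,  0.01,  0.02,
        0.03,  0.04,  0.05,  0.06])) [-0.0728145   0.07205112]
```

```bash
python3 -m creep '{"translation":[[0,0,0.15],[0,0,0.2],[0,0,0.2],[0,0,0.2],[0,0,0.2]],"turn":[[0,0,0],[0,0,0],[0,0,0],[0,0,0],[0,0,0]],"grip":[0,0,0,0,0]}'
python3 -m creep '{"translation":[[0,0,0.2],[0,0,0.15],[0,0,0.1],[0,0,0.05],[0,0,0]],"turn":[[0,0,0],[0,0,0],[0,0,0],[0,0,0],[0,0,0]],"grip":[0,0,0,0,0]}'
python3 -m creep '{"translation":[[0,0,0.03],[0,0,0.03],[0,0,0.02],[0,0,0]],"turn":[[0,0,0],[0,0,0],[0,0,0],[0,0,0]],"grip":[0,0,0,0]}'
```

```text
time_s: 11.15
tool_pos: [0.5598, 0.1975, 0.2366]
tool_rot: [-180.0, 0.0, 85.4]
force: [0.0, -0.4, -3.4]
grip_width: 0.0112
grasp_force: 30.0
time_s: 11.78
tool_pos: [0.5601, 0.1976, 0.198]
tool_rot: [180.0, -0.0, 85.4]
force: [-0.1, -0.1, -2.5]
grip_width: 0.0112
grasp_force: 30.0
time_s: 12.28
tool_pos: [0.5611, 0.1984, 0.1933]
tool_rot: [179.8, -0.1, 85.4]
force: [-0.7, 1.6, 5.4]
grip_width: 0.0113
grasp_force: 30.0
```

```bash
python3 -m creep '{"translation":[[0,0,0],[0,0,0],[0,0,0],[0,0,0],[0,0,0]],"turn":[[0,0,0],[0,0,0],[0,0,0],[0,0,0],[0,0,0]],"grip":[0.3,0.6,1,1,1]}'
python3 -m creep '{"translation":[[0,0,0],[0,0,0],[0,0,0],[0,0,0],[0,0,0]],"turn":[[0,0,0],[0,0,0],[0,0,0],[0,0,0],[0,0,0]],"grip":[1,1,1,1,1]}'
python3 - <<'E'
from h import *
a=np.radians(-4.6); A=np.array([[np.cos(a),np.sin(a)],[-np.sin(a),np.cos(a)]])
c=cam("scene"); cv2.imwrite("pics/s6.png",cv2.resize(c["frame"][90:350,240:520,::-1],None,fx=2,fy=2)); P=c["P"]; q=(P[...,:2]-[.560,.193])@A.T; Z=P[...,2]
m=(abs(q[...,0])<.06)&(abs(q[...,1])<.075)&(c["z_map"]>0)
for lo,hi in [(.12,.135),(.135,.15),(.15,.165),(.2,.225)]:
    k=m&(Z>lo)&(Z<hi); print(lo,k.sum(),np.percentile(q[k][:,0],[5,50,95]).round(4),np.percentile(q[k][:,1],[2,98]).round(4))
E
```

```text
time_s: 12.9
tool_pos: [0.5599, 0.1975, 0.1914]
tool_rot: [-180.0, 0.0, 85.4]
force: [0.4, 0.1, -0.4]
grip_width: 0.0532
grasp_force: 0.0
time_s: 13.52
tool_pos: [0.56, 0.1976, 0.1916]
tool_rot: [180.0, -0.0, 85.4]
force: [0.3, 0.3, 1.0]
grip_width: 0.0864
grasp_force: 0.0
0.12 76 [-0.0021  0.      0.004 ] [0.0259 0.0624]
0.135 65 [-0.0018  0.0026  0.004 ] [0.0276 0.0623]
0.15 75 [-0.0148  0.003   0.0041] [0.0296 0.0625]
0.2 245 [-0.0065  0.0003  0.003 ] [-0.0473  0.0444]
```

View pics/s6.png

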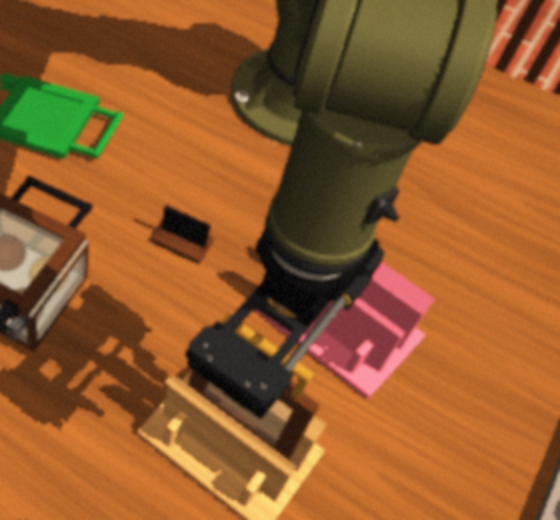

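The lid stands nearly vertical in the slot with the fingers open and clear of it. I retreat straight up and check.

```bash
python3 -m creep '{"translation":[[0,0,-0.1],[0,0,-0.3],[0,0,-0.4],[0,0,-0.5],[0,0,-0.5]],"turn":[[0,0,0],[0,0,0],[0,0,0],[0,0,0],[0,0,0]],"grip":[1,1,1,1,1]}'
python3 -m creep '{"translation":[[0,0,0],[0,0,0],[0,0,0],[0,0,0],[0,0,0]],"turn":[[0,0,0],[0,0,0],[0,0,0],[0,0,0],[0,0,0]],"grip":[1,1,1,1,1]}'
python3 - <<'E'
from h import *
a=np.radians(-4.6); A=np.array([[np.cos(a),np.sin(a)],[-np.sin(a),np.cos(a)]])
c=cam("scene"); cv2.imwrite("pics/s7.png",c["frame"][:,:,::-1]); P=c["P"]; q=(P[...,:2]-[.560,.193])@A.T; Z=P[...,2]
m=(abs(q[...,0])<.06)&(abs(q[...,1])<.075)&(c["z_map"]>0)
for lo,hi in [(.12,.135),(.135,.15),(.15,.165),(.195,.225)]:
    k=m&(Z>lo)&(Z<hi); print(lo,k.sum(),np.percentile(q[k][:,0],[5,50,95]).round(4),np.percentile(q[k][:,1],[2,98]).round(4),Z[k].max())
E
```

```text
time_s: 14.2
tool_pos: [0.5599, 0.1974, 0.3375]
tool_rot: [180.0, -0.0, 85.4]
force: [0.2, -0.0, 0.4]
grip_width: 0.0873
grasp_force: 0.0
time_s: 14.82
tool_pos: [0.5598, 0.1975, 0.335]
tool_rot: [-180.0, 0.0, 85.4]
force: [-0.5, 0.5, -0.5]
grip_width: 0.0873
grasp_force: 0.0
0.12 239 [-0.0019 -0.0005  0.0036] [-0.062   0.0605] 0.13489413058774147
0.135 194 [-0.0021 -0.0004  0.0037] [-0.0628  0.0617] 0.14946820774669645
0.15 282 [-0.017   0.0028  0.004 ] [-0.0621  0.0606] 0.16494491950676393
0.195 378 [-0.0061  0.0001  0.0032] [-0.0465  0.0443] 0.22012130790890616
```

View pics/s7.png

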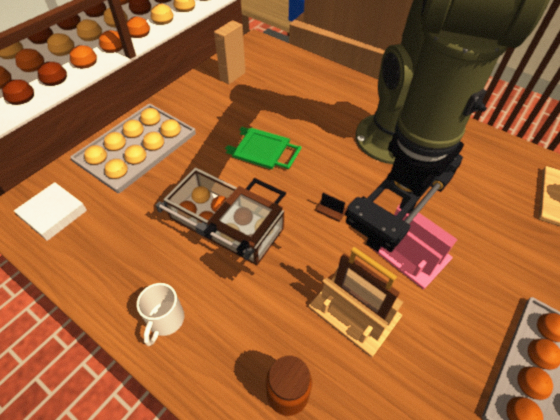

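The lid stands upright in the pale stand's slot at (367,285), handle up. The black lid is closed at (247,215), and the arm is clear. Handing in.

```bash
python3 -c "
from cell import env
print(env.sign_off())"
```

```text
the job is handed in; nothing more can be done
None
```

The brass-handled lid is off the case and stands upright and released in the middle of the pale stand's slot, with the black-handled lid still shut; the job was handed in at about 15 s, and no verdict came back.

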